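Make up two edger wheel sets on their bench arbors

ROBOT

A 6-joint arm with a two-finger parallel gripper is mounted at the origin on a cart in front of the work surface, level with it; the furniture and walls round the work are solid. World frame = base frame: x ahead of the robot, y to its left, z up, the work surface at z = 0. Lengths are in mm, angles in rad, forces in N, time in s.
With the tool pointing down it reaches from about 350 to 875 mm from the base axis. Payload 4.2 kg.
Tool frame: the origin (TCP) lies between the finger pads; the fingertips stand 25 mm ahead of it and the grasp point (between the pads) lies 6 mm ahead of it; z points along the fingers, y is the line along which they close (so a half turn about z gives the same grasp; the last joint's range is limited). The gripper opens to 85 mm and grips with 20 to 120 N. Pads are 22 mm wide; open, the fingers measure 114 mm over their backs; the gripper's body (76 mm by 85 mm) begins 54 mm behind the grasp point. The pads swing forward as they close: fully open they stand 13 mm farther back than shut.
Start: joints at [-1.065, 0.385, 0.008, 0, -1.194, -0.259], TCP at [152.706, -606.036, 256.312] pointing down, gripper open.
Joint ranges: [-3.14, 3.14], [-1.21, 2.06], [-1.07, 1.41], [-3.16, 2.05], [-2.99, -0.16], [-3.1, 3.1]. Speed limits (rad/s): [2.79, 2.79, 3.14, 3.14, 3.14, 3.14].

INTERFACE

Orientations are given as a unit quaternion [x, y, z, w].
In Python, from bench import arm gives the robot as it stands.
- The arm moves only by the shell command python3 -m pendant 'ROWS'. ROWS is JSON, a list of rows, each a list of 7 numbers: the shift along the tool's x, y, z in m, then the turn, a rotation vector about the tool's x, y, z in degrees, then the finger opening in m, from 0 to 0.0854. In form: [[x, y, z, wx, wy, wz, fingers], ...]. A call has 1 to 12 rows; each row shifts and turns the commanded pose from where the row before left it, along the tool's axes as they then stand; what a row does not reach is not made up. A row lasts 1/10 s, in which the tool goes at most 50 mm and 8.59 degrees, less where a joint would pass 70% of its speed; a pose out of reach is approached as far as the arm can. A call is refused whole if a number of a shift passes 0.05 or a number of a turn 8.59, either way. A call with a gripper value outside its range is refused whole. The fingers move at their own pace and stop on an object; the grip force is fixed at half the most. Time passes only in rows, so rows that do not move let the fingers close. It gives the time, the measured TCP pose, the force, the opening and the grip force at its end, in the units of the state.
- arm.read_state(): the state, without advancing time (a new reading comes with each control period).
- arm.get_image(name): name is "scene" or "side" or "wrist"; returns a dict with "image" (384x512x3 uint8, red, green, blue), "fx", "fy", "cx", "cy" (pixels), "xyz" and "rotation" of the camera in the world. Camera axes: x right, y down, z forward; pixel columns grow to the right and rows downward; lengths in mm; the calibration is good to about 2 mm. A picture is of the moment at which its call begins. There is no depth.
- arm.job_done(): hands the job in; it is judged then, once.
The state is a dict: "clock": time; "joints": joint angles; "joint_vel": joint speeds; "joint_efforts": joint torques, N m; "position": TCP position; "ee_rot": TCP orientation; "contact_force": force on the tool from outside, world axes, zero at the start; "wrist_torque": the same for the moment, N m; "gripper_width": finger opening in mm; "grasp_force": force on a finger pad.
Only numpy, scipy, OpenCV 4.12 (cv2) and the standard library are available. Lean on these libraries where they do the work, as an engineer would, in place of code of your own. Each camera call takes 0.05 s, during which the arm holds its last target. There are 200 camera calls.

TASK

Make up the two grinding wheel sets on the upright bench arbors: the two wheels with the large bore go on the thick arbor, the two with the small bore on the thin one, on each the thick black-rimmed roughing wheel first, down on the flange, and the green-rimmed finishing wheel flat on top of it. Lower every wheel all the way and do not let it drop down the spindle, as the grit chips. Leave the tan-rimmed spare wheel, the brush and everything else where they lie.

Things in the scene. Friction and masses are not known exactly. Their poses are not given: they have to be found in the camera images.
- rough_large: Ring-shaped grinding wheel lying flat, 60 mm outside diameter, roughing wheel: 22 mm thick, 8 mm wide black grit rim. Aluminium core, 32 mm through bore (the large size). About 200 g. Origin: centre of its underside, z axis up along the bore. Grip across the rim from above. Belongs on the thick arbor, first, on the flange.
- finish_large: Ring-shaped grinding wheel lying flat, 60 mm outside diameter, finishing wheel: 14 mm thick, 8 mm wide dark green rim with a small V groove round its edge. Aluminium core, 32 mm through bore (the large size). About 130 g. Origin: centre of its underside, z axis up along the bore. Grip across the rim from above. Belongs on the thick arbor, on top of rough_large.
- rough_small: Ring-shaped grinding wheel lying flat, 60 mm outside diameter, roughing wheel: 22 mm thick, 8 mm wide black grit rim. Aluminium core, 21 mm through bore (the small size). About 240 g. Origin: centre of its underside, z axis up along the bore. Grip across the rim from above. Belongs on the thin arbor, first, on the flange.
- finish_small: Ring-shaped grinding wheel lying flat, 60 mm outside diameter, finishing wheel: 14 mm thick, 8 mm wide dark green rim with a small V groove round its edge. Aluminium core, 21 mm through bore (the small size). About 160 g. Origin: centre of its underside, z axis up along the bore. Grip across the rim from above. Belongs on the thin arbor, on top of rough_small.
- thick_arbor: Fixed upright arbor: round dark foot 92 mm wide, 14 high; 48 mm steel flange, its flat top at z = 30 mm; then a 26 mm diameter spindle, straight up to 75 mm, then tapering to an 8 mm tip at 95 mm. Origin: centre of the foot's underside, z up along the spindle. Large-bore wheels fit with 3 mm play all round; roughing wheel's underside comes to 30 mm, finishing wheel's to 52 mm.
- thin_arbor: Fixed upright arbor: round dark foot 92 mm wide, 14 high; 48 mm steel flange, its flat top at z = 30 mm; then a 15 mm diameter spindle, straight up to 75 mm, then tapering to an 8 mm tip at 91 mm. Origin: centre of the foot's underside, z up along the spindle. Small-bore wheels fit with 3 mm play all round; roughing wheel's underside comes to 30 mm, finishing wheel's to 52 mm.
- spare_wheel: Bystander: another grinding wheel, 68 mm across and 22 mm high, tan rim and grey stepped hub with a small hole; belongs to neither set. Loose; origin at the centre of its underside.
- brush: Bystander: grey cleaning brush with a bow handle, bristles down, 30 x 85 x 55 mm high (85 mm along its y axis). Loose; origin at the centre of its underside. Keep the gripper clear of the tall lens edger on the right (x > 0.40, y < -0.46, 0.43 m high, beside the arm's start pose) and of the press on the left (black lever knob at x 0.54, y 0.13, z 0.25).
There are look-alikes about, which are no part of the job. Leave any orange look-alike of the finish_large alone.

How it is judged (in metres and radians):
At the end, for the whole second after the job is handed in: Each wheel released and at rest on its own arbor, flat (0.1 rad), within 8 mm of the axis: roughing wheels' undersides on the flange (30 mm up, within 4 mm), finishing wheels' on them (52 mm, within 4 mm). Spare wheel and brush within 20 mm of where they lay (horizontal distance between each of rough_large, finish_large and thick_arbor below 0.008 m and z of rough_large in the frame of thick_arbor between 0.026 and 0.034 m and angle between each of rough_large, finish_large, rough_small, finish_small's own z axis and vertical below 0.1 rad and linear speed of each of rough_large, finish_large, rough_small, finish_small below 0.02 m/s and z of finish_large in the frame of thick_arbor between 0.048 and 0.056 m and horizontal distance between each of rough_small, finish_small and thin_arbor below 0.008 m and z of rough_small in the frame of thin_arbor between 0.026 and 0.034 m and z of finish_small in the frame of thin_arbor between 0.048 and 0.056 m and distance of each of spare_wheel, brush from where it was at the start of the episode below 0.02 m); the robot touches nothing.
It fails at once if a wheel drops down its arbor (faster than 0.6 m/s on the spindle) ((horizontal distance between rough_large and thick_arbor below 0.012 m and height (world z) of rough_large below 0.1 m and linear speed of rough_large above 0.6 m/s) or (horizontal distance between finish_large and thick_arbor below 0.012 m and height (world z) of finish_large below 0.1 m and linear speed of finish_large above 0.6 m/s) or (horizontal distance between rough_small and thin_arbor below 0.012 m and height (world z) of rough_small below 0.1 m and linear speed of rough_small above 0.6 m/s) or (horizontal distance between finish_small and thin_arbor below 0.012 m and height (world z) of finish_small below 0.1 m and linear speed of finish_small above 0.6 m/s)).
It fails at once if the spare wheel is moved by more than 20 mm (distance of spare_wheel from where it was at the start of the episode above 0.02 m).
It fails at once if the brush is moved by more than 20 mm (distance of brush from where it was at the start of the episode above 0.02 m).
It also fails if it takes over 88 s, if anything falls off the work surface, if the arm or the gripper's body presses on something with over 40 N, if the wrist force passes 120 N, or if a joint passes its speed limit or range.

## Working session

There is one attempt and no reset: what is moved stays moved. The work goes in short steps, Python scripts to look and compute and a shell command to move; the robot and the scene stay as the last step left them, time stands still between calls to the robot, and variables do not carry over. Pictures are saved under pics/ and viewed, at most 14 in all, crops included, and the job is handed in when it is done.

```bash
mkdir -p pics; ls
cat > h.py <<'E'
import numpy as np,cv2
from bench import arm
def snap(n,f):
    d=arm.get_image(n); cv2.imwrite('pics/'+f+'.png',cv2.cvtColor(d['image'],cv2.COLOR_RGB2BGR)); np.save('pics/'+f+'.npy',d,allow_pickle=True); return d
def load(f): return np.load('pics/'+f+'.npy',allow_pickle=True).item()
def R(d):
    r=np.array(d['rotation'],float)
    if r.size==4:
        from scipy.spatial.transform import Rotation as Q; return Q.from_quat(r).as_matrix()
    return r.reshape(3,3)
def ray(d,u,v,z):
    c=np.array(d['xyz'],float); k=R(d)@np.array([(u-d['cx'])/d['fx'],(v-d['cy'])/d['fy'],1])
    return c+k*(z-c[2])/k[2]
def proj(d,p):
    q=R(d).T@(np.array(p,float)-np.array(d['xyz'],float)); return q[0]/q[2]*d['fx']+d['cx'],q[1]/q[2]*d['fy']+d['cy']
E
python3 - <<'E'
from h import *
a=[snap(n,n+'0') for n in('scene','side','wrist')]
for d in a: print(d['xyz'],np.round(np.array(d['rotation']),3).tolist(),d['fx'],d['cx'],d['cy'])
print(arm.read_state())
im=[cv2.imread(f'pics/{n}0.png') for n in('scene','side','wrist')]
E
```

```text
pics
[   4.73419639 -525.87892564  580.16292904] [0.813, -0.402, 0.192, -0.374] 396.1203481289991 248.98478604395538 193.744371092775
[ 247.39080641 -863.04274542  490.46911998] [0.857, -0.141, 0.092, -0.487] 492.4226080033061 255.45911122843816 187.12844733196886
[  83.78042409 -623.09346527  373.23620309] [0.609, 0.781, 0.111, 0.086] 287.50601719944046 256.84124611674326 185.6831539130088
{'clock': 0.15, 'joints': array([-1.06542109e+00,  3.85365557e-01,  6.95068718e-03, -3.10673163e-04,
       -1.19397006e+00, -2.58663919e-01]), 'joint_vel': array([-0.00223601, -0.00313783,  0.00408046,  0.00126894,  0.00174127,
        0.00024053]), 'joint_efforts': array([ 6.93902211e-05, -3.92677295e+01,  1.88581198e+01,  4.18862611e+00,
       -3.40296494e-03, -8.21928296e-06]), 'position': array([ 152.59117019, -605.69245628,  255.49192261]), 'ee_rot': array([-1.22986173e-01,  9.92408056e-01,  7.90873865e-04, -1.62129009e-04]), 'contact_force': array([ 0.00938701, -0.19488117, -0.43629048]), 'wrist_torque': array([ 0.06504786, -0.02539692,  0.01735932]), 'grasp_force': 0.0, 'gripper_width': 85.12809653877942}
```

View pics/scene0.png

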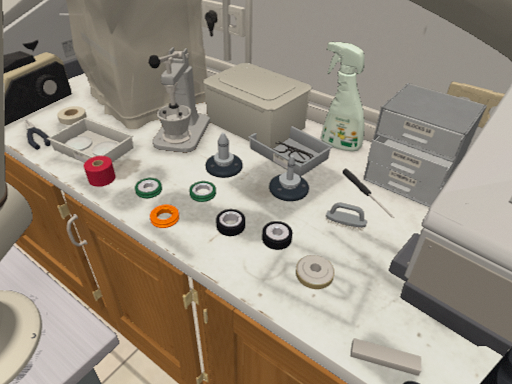

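View pics/side0.png

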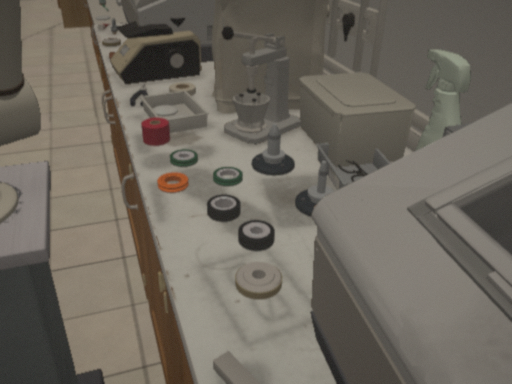

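The scene shows green rims at (148,187) and (203,191), and black rims at (231,222) and (277,235). The orange look-alike is at (164,216), the tan spare at (315,271), and another tan wheel at (72,116). The arbors stand at (224,160) and (290,183), the brush at (347,214). Next I'll measure them and take one close crop.

Run:
```python
from h import *
def blobs(d,kind):
    hsv=cv2.cvtColor(d['image'],cv2.COLOR_RGB2HSV)
    H,S,V=[hsv[...,i].astype(int) for i in range(3)]
    m=((H>60)&(H<95)&(S>100)&(V<150)) if kind=='g' else (V<55)
    n,l,s,c=cv2.connectedComponentsWithStats(m.astype('uint8'),connectivity=8)
    out=[]
    for i in range(1,n):
        if s[i,4]>60:
            p=np.argwhere(l==i)[:,::-1].astype(np.int32); h=cv2.convexHull(p); M=cv2.moments(h)
            if M['m00']>0: out.append((M['m10']/M['m00'],M['m01']/M['m00'],s[i].tolist(),h))
    return out
for n in('scene0','side0'):
    d=load(n)
    for k,z in(('g',7),('b',11)):
        for u,v,s,h in blobs(d,k):
            P=ray(d,u,v,z)
            if 200<P[0]<800 and -700<P[1]<300:
                w=np.array([ray(d,*q[0],z)[:2] for q in h]); D=max(np.linalg.norm(w-x,axis=1).max() for x in w)
                print(n,k,round(u),round(v),s,P.round(0)[:2],'span',D.round(0))
im=cv2.imread('pics/scene0.png')
A=cv2.resize(im[125:255,125:325],None,fx=4,fy=4,interpolation=cv2.INTER_CUBIC)
cv2.imwrite('pics/cropA.png',A)
```

```text
scene0 g 148 188 [135, 178, 27, 20, 179] [424.  70.] span 70.0
scene0 g 202 191 [190, 182, 25, 20, 177] [490. -35.] span 68.0
scene0 b 224 166 [206, 156, 36, 21, 158] [589. -15.] span 93.0
scene0 b 356 182 [343, 170, 27, 26, 104] [ 728. -298.] span 98.0
scene0 b 288 188 [270, 177, 38, 24, 176] [ 614. -185.] span 92.0
scene0 b 230 222 [217, 210, 28, 26, 315] [ 449. -151.] span 75.0
scene0 b 277 235 [263, 222, 29, 28, 337] [ 476. -247.] span 75.0
scene0 b 465 340 [401, 288, 111, 96, 1646] [ 468. -605.] span 190.0
side0 b 273 164 [253, 155, 41, 20, 418] [591. -22.] span 91.0
side0 b 305 203 [296, 191, 19, 25, 261] [ 592. -180.] span 82.0
side0 b 224 209 [208, 198, 32, 23, 338] [ 446. -155.] span 77.0
side0 b 256 236 [239, 224, 35, 26, 410] [ 474. -249.] span 75.0
side0 b 329 356 [313, 320, 32, 64, 397] [ 476. -508.] span 101.0
```

View pics/cropA.png

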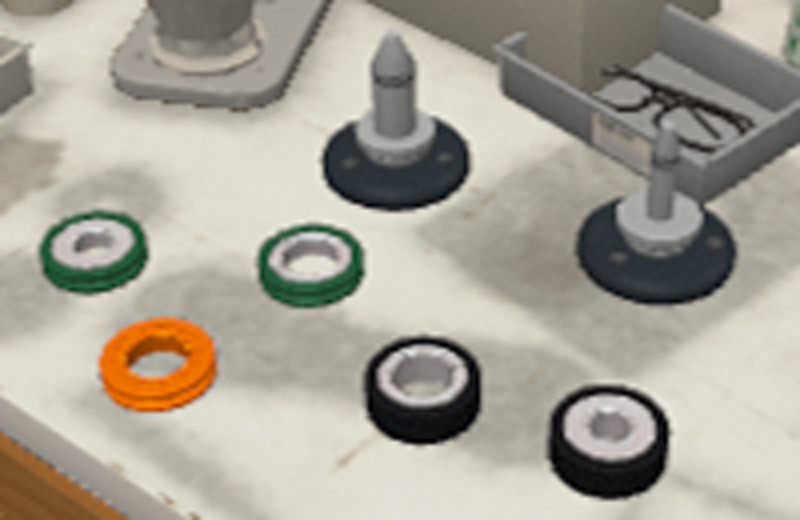

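finish_small is at (148,188), finish_large at (202,191), rough_large at (230,222) and rough_small at (277,235). The left arbor (224,166) is the thick one and the right (288,188) the thin one. The orange look-alike and the tan wheels are excluded. I'll move above the work for a wrist view.

```bash
python3 -m pendant '[[-0.034,0.034,0,0,0,0,0.0854],[-0.034,0.034,0,0,0,0,0.0854],[-0.034,0.034,0,0,0,0,0.0854],[-0.034,0.034,0,0,0,0,0.0854],[-0.034,0.034,0,0,0,0,0.0854],[-0.034,0.034,0,0,0,0,0.0854],[-0.034,0.034,0,0,0,0,0.0854],[-0.034,0.034,0,0,0,0,0.0854],[-0.034,0.034,0,0,0,0,0.0854],[-0.034,0.034,0,0,0,0,0.0854],[-0.034,0.034,0,0,0,0,0.0854],[-0.034,0.034,0,0,0,0,0.0854]]'
python3 -m pendant '[[0,0,0,0,0,7.05,0.0854],[0,0,0,0,0,7.05,0.0854],[0,0,-0.02,0,0,0,0.0854],[0,0,-0.02,0,0,0,0.0854],[0,0,0,0,0,0,0.0854]]'
python3 -c "
from h import *
d=snap('wrist','w1');print(d['xyz'],R(d).round(3));print(arm.read_state()['joints'].round(2))"
```

```text
clock: 1.35
position: [449.1, -108.7, 256.4]
ee_rot: [-0.123, 0.992, 0.0, 0.0]
contact_force: [1.2, -0.7, 0.6]
gripper_width: 85.1
grasp_force: 0.0
clock: 1.85
position: [450.0, -110.7, 298.8]
ee_rot: [-0.001, 1.0, -0.0, 0.003]
contact_force: [-0.5, -0.3, -0.1]
gripper_width: 85.3
grasp_force: 0.0
[ 378.32324965 -110.8029251   416.27911916] [[-0.002  0.959  0.283]
 [ 1.     0.002  0.   ]
 [-0.     0.283 -0.959]]
[ 0.11  0.07 -0.3  -0.   -1.19 -1.68]
```

View pics/w1.png

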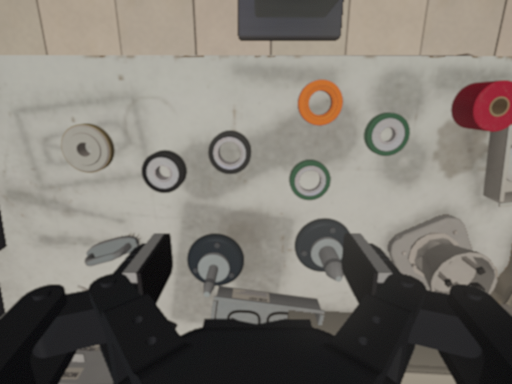

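The wrist view shows everything:
- **Black wheels:** (164,171) small bore, (230,152) large bore.
- **Green wheels:** (310,179) large bore, (387,134) small bore.
- **Orange look-alike:** (320,102).
- **Arbors:** thin (215,258), thick (323,245).

Next I'll measure them by ray casting.

```bash
cat >> h.py <<'E'
def mask(d,kind):
    hsv=cv2.cvtColor(d['image'],cv2.COLOR_RGB2HSV)
    H,S,V=[hsv[...,i].astype(int) for i in range(3)]
    return ((H>55)&(H<95)&(S>80)&(V<160)) if kind=='g' else ((H<20)&(S>180)&(V>150)) if kind=='o' else (V<int(kind[1:]))
def meas(d,kind,u0,v0,ztop,r,win=34):
    # rim circle fitted on hull points at ztop / z of the outline, seen from above
    from scipy.optimize import least_squares
    m=mask(d,kind).astype('uint8'); w=np.zeros_like(m); cv2.circle(w,(u0,v0),win,1,-1); m&=w
    n,l,s,c=cv2.connectedComponentsWithStats(m,connectivity=8)
    i=1+np.argmax(s[1:,4]); p=np.argwhere(l==i)[:,::-1].astype(np.int32); h=cv2.convexHull(p)[:,0].astype(float)
    M=cv2.moments(cv2.convexHull(p)); cc=M['m10']/M['m00'],M['m01']/M['m00']
    # outline = hull of top and bottom circles: compare against hull of both
    q=np.array([ray(d,*x,ztop/2) for x in h])[:,:2]
    f=least_squares(lambda x:np.hypot(q[:,0]-x[0],q[:,1]-x[1])-x[2],[*q.mean(0),r],loss='soft_l1').x
    return np.round(ray(d,*cc,ztop/2)[:2],1),f.round(1)
E
python3 - <<'E'
from h import *
d=load('w1')
for n,k,u,v,z,r,w in [('rs','b70',164,171,22,30,32),('rl','b70',230,152,22,30,32),('fl','g',310,179,14,30,30),('fs','g',387,134,14,30,30),('or','o',320,102,14,30,35),('thin','b70',215,258,14,46,36),('thick','b70',323,245,14,46,36)]:
    print(n,*meas(d,k,u,v,z,r,w))
for u,v in [(215,290),(322,313),(325,300),(215,300)]: print(u,v,ray(d,u,v,50).round())
E
```

```text
rs [ 476.2 -245.3] [ 476.8 -245.4   30.6]
rl [ 448.4 -149.7] [ 449.  -149.7   29.1]Traceback (most recent call last):
  File "<stdin>", line 4, in <module>
  File "h.py", line 25, in meas
    i=1+np.argmax(s[1:,4]); p=np.argwhere(l==i)[:,::-1].astype(np.int32); h=cv2.convexHull(p)[:,0].astype(float)
        ~~~~~~~~~^^^^^^^^^
    return _wrapfunc(a, 'argmax', axis=axis, out=out, **kwds)
    return bound(*args, **kwds)
ValueError: attempt to get argmax of an empty sequence
```

```bash
sed -i 's/(H>55)&(H<95)&(S>80)&(V<160)/(H>40)\&(H<95)\&(S>45)\&(V<170)/; s/(S>180)&(V>150)/(S>120)\&(V>120)/' h.py
python3 - <<'E'
from h import *
d=load('w1')
hsv=cv2.cvtColor(d['image'],cv2.COLOR_RGB2HSV); print(hsv[185,290:300].tolist())
for n,k,u,v,z,r,w in [('fl','g',310,179,14,30,30),('fs','g',387,134,14,30,30),('or','o',320,102,14,30,35),('thin','b70',215,258,28,46,36),('thick','b70',323,245,28,46,36)]:
  try:  print(n,*meas(d,k,u,v,z,r,w))
  except Exception as e: print(n,e)
for u,v in [(215,290),(322,313),(325,300),(215,300)]: print(u,v,ray(d,u,v,50).round())
A=cv2.imread('pics/w1.png')[200:330,170:370]; cv2.imwrite('pics/cropB.png',cv2.resize(A,None,fx=4,fy=4,interpolation=cv2.INTER_CUBIC))
E
```

```text
[[46, 27, 122], [63, 54, 99], [65, 77, 93], [66, 73, 94], [60, 35, 108], [39, 13, 134], [15, 13, 157], [11, 12, 164], [10, 14, 164], [14, 17, 164]]
fl [489.5 -33.2] [490.1 -33.1  28.9]
fs [422.4  72.1] [423.1  72.2  29.8]
or [379.9 -24.6] [380.6 -24.6  29.8]
thin [ 618. -176.] [ 619.2 -175.9   44.2]
thick [596.   -1.8] [598.3  -1.8  48.9]
215 290 [ 649. -173.   50.]
322 313 [689. -11.  50.]
325 300 [666.  -8.  50.]
215 300 [ 666. -173.   50.]
```

View pics/cropB.png

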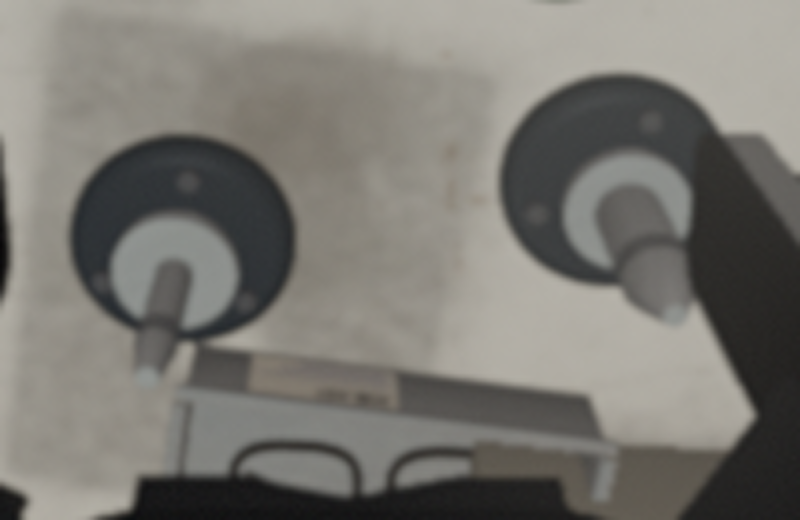

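Run:
```python
from h import *
d=load('w1')
print('thin tip',ray(d,207,293.75,91).round(1),'fl',ray(d,213.75,267.75,30).round(1))
print('thick tip',ray(d,338.75,278,95).round(1),'fl',ray(d,327,252.75,30).round(1))
s=load('scene0')
c=lambda x,y:(125+x/4,125+y/4)
print('scene thick tip',ray(s,*c(391,36),95).round(1),'fl',ray(s,*c(396,134),30).round(1))
print('scene thin tip',ray(s,*c(667,127),91).round(1),'fl',ray(s,*c(660,216),30).round(1))
for f,k,L in(('scene0','b70',[(230,222,'rl'),(277,235,'rs'),(290,187,'thin'),(224,165,'thick')]),('scene0','g',[(148,188,'fs'),(202,191,'fl')])):
  for u,v,n in L: print(f,n,*meas(load(f),k,u,v,28 if n[0]=='t' else 22 if n[0]=='r' else 14,30,24))
```

```text
thin tip [ 624.2 -176.6   91. ] fl [ 623.6 -176.4   30. ]
thick tip [597.  -5.  95.] fl [597.5  -4.9  30. ]
scene thick tip [596.9  -9.8  95. ] fl [593.4 -13.9  30. ]
scene thin tip [ 622.6 -181.2   91. ] fl [ 623.4 -181.9   30. ]
scene0 rl [ 448.2 -150.8] [ 449.  -151.3   34.7]
scene0 rs [ 476.2 -246.3] [ 477.2 -245.7   35.2]
scene0 thin [ 611.9 -186.6] [ 614.3 -184.6   45.4]
scene0 thick [586.1 -18.1] [588.8 -15.4  45.4]
scene0 fs [424.6  70.3] [425.4  70.3  33.5]
scene0 fl [490.7 -35.2] [491.2 -33.8  33.5]
```

```bash
python3 -m pendant '[[0.001,-0.039,0,0,0,0,0.0854],[0,0,0.045,0,0,0,0.0854],[0,0,0.045,0,0,0,0.0854],[0,0,0.045,0,0,0,0.0854],[0,0,0.045,0,0,0,0.0854],[0,0,0.045,0,0,0,0.0854],[0,0,0,0,0,0,0.0854],[0,0,0,0,0,0,0.0854]]'
python3 -m pendant '[[0,0,0.02,0,0,0,0.0854],[0,0,0.02,0,0,0,0.0854],[0,0,0,0,0,0,0.0854],[0,0,0,0,0,0,0.0854]]'
```

```text
clock: 2.7
position: [447.4, -149.9, 71.0]
ee_rot: [-0.001, 1.0, -0.0, -0.001]
contact_force: [-0.5, -0.1, 0.5]
gripper_width: 85.1
grasp_force: 0.0
clock: 3.1
position: [449.2, -149.8, 33.4]
ee_rot: [-0.001, 1.0, -0.0, 0.002]
contact_force: [0.3, -0.5, 0.8]
gripper_width: 85.4
grasp_force: 0.0
```

```bash
python3 -m pendant '[[0,0,0.01,0,0,0,0.0854],[0,0,0,0,0,0,0.0854],[0,0,0,0,0,0,0.055],[0,0,0,0,0,0,0.055],[0,0,0,0,0,0,0.055],[0,0,0,0,0,0,0.055],[0,0,0,0,0,0,0.055],[0,0,0,0,0,0,0.055]]'
python3 -c "
from h import *
snap('wrist','w2')"
```

```text
clock: 3.9
position: [448.0, -149.6, 22.3]
ee_rot: [-0.0, 1.0, -0.0, 0.0]
contact_force: [-2.5, 1.8, 8.3]
gripper_width: 58.7
grasp_force: 62.7
```

View pics/w2.png

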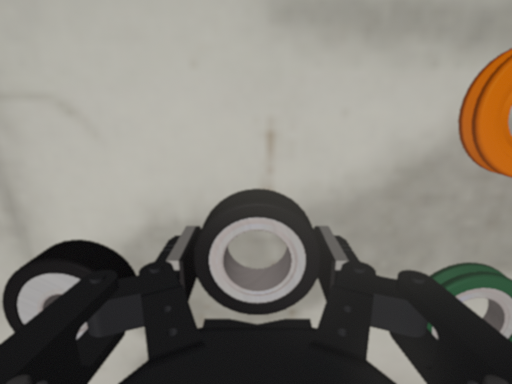

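The wheel is gripped squarely: pads on both sides, core ring centred near (258,260). I'll compute its offset from the TCP.

```bash
cat >> h.py <<'E'
def core(d,u0,v0,z,win=60,thr=130):
    # bright aluminium core ring (44 mm) at height z -> world centre, radius
    g=cv2.cvtColor(d['image'],cv2.COLOR_RGB2GRAY); w=np.zeros_like(g); cv2.circle(w,(u0,v0),win,1,-1)
    m=((g>thr)&(w>0)).astype('uint8'); n,l,s,c=cv2.connectedComponentsWithStats(m)
    p=np.argwhere(l==1+np.argmax(s[1:,4]))[:,::-1].astype(np.int32); h=cv2.convexHull(p)[:,0]
    q=np.array([ray(d,*x,z)[:2] for x in h],np.float32); from scipy.optimize import least_squares
    return least_squares(lambda x:np.hypot(q[:,0]-x[0],q[:,1]-x[1])-x[2],[*q.mean(0),22]).x.round(1)
E
python3 - <<'E'
from h import *
d=load('w2'); print(core(d,258,261,22,50),core(d,258,261,22,55,110)); print(arm.read_state()['position'].round(1),np.array(d['xyz']).round(1))
E
```

```text
[ 447.8 -149.6   22.2] [ 447.9 -149.6   22.4]
[ 448.  -149.6   22.4] [ 376.8 -149.7  140.2]
```

```bash
python3 -m pendant '[[0,0,-0.02,0,0,0,0.055],[0,0,-0.04,0,0,0,0.055],[0,0,-0.04,0,0,0,0.055],[0,0,-0.04,0,0,0,0.055],[0,0,-0.04,0,0,0,0.055],[-0.035,0.009,-0.03,0,0,0,0.055],[-0.036,0.009,0,0,0,0,0.055],[-0.036,0.009,0,0,0,0,0.055],[-0.036,0.009,0,0,0,0,0.055],[0,0,0,0,0,0,0.055],[0,0,0,0,0,0,0.055],[0,0,0,0,0,0,0.055]]'
python3 -c "
from h import *
d=snap('wrist','w3');print(d['xyz'],R(d).round(3))"
```

```text
clock: 5.15
position: [589.5, -113.7, 230.6]
ee_rot: [-0.0, 1.0, 0.0, -0.001]
contact_force: [0.4, 0.5, -2.6]
gripper_width: 58.8
grasp_force: 65.5
[ 518.71198562 -113.78824845  348.6612757 ] [[-0.001  0.961  0.276]
 [ 1.     0.001  0.001]
 [ 0.     0.276 -0.961]]
```

View pics/w3.png

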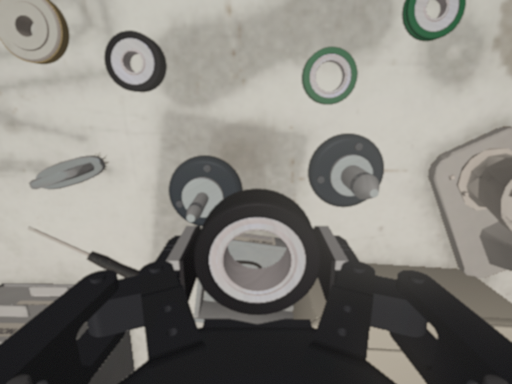

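The thick arbor is in full view: foot (346,170), flange (353,176), tip near (370,187). The wheel is still well held.

Run:
```python
from h import *
d=load('w3')
print('foot',*meas(d,'b75',346,170,28,46,42)); print('thin foot',*meas(d,'b75',200,188,28,46,38))
print('tip',ray(d,370,187,95).round(1),'flange',ray(d,353,176,30).round(1))
for n,k,u,v,z in [('rs','b70',135,61,22),('fl','g',329,75,14)]: print(n,*meas(d,k,u,v,z,30,36))
A=d['image'][120:220,300:400,::-1]; cv2.imwrite('pics/cropC.png',cv2.resize(A,None,fx=6,fy=6,interpolation=cv2.INTER_CUBIC))
```

```text
foot [605.4 -29.5] [596.4  -7.8  43.1]
thin foot [ 620.5 -177.9] [ 621.8 -177.6   42.6]
tip [592.8  -9.6  95. ] flange [598.7  -3.8  30. ]
rs [ 475.3 -246.3] [ 475.9 -245.9   31.1]
fl [488.6 -33. ] [489.4 -33.   29.3]
```

View pics/cropC.png

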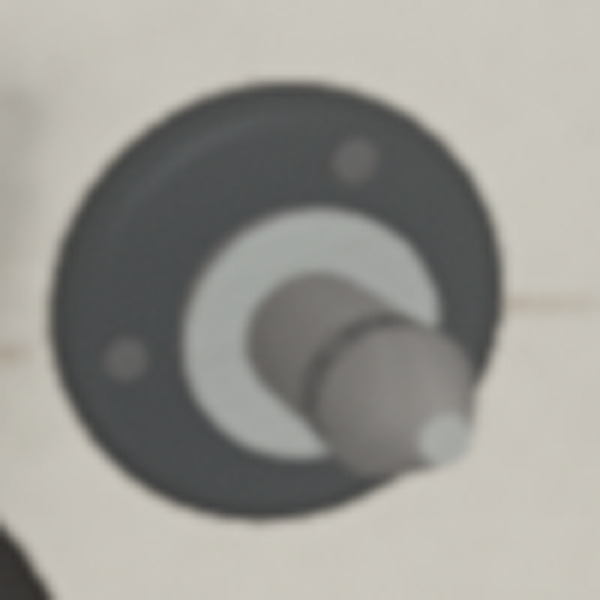

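Run:
```python
from h import *
d=load('w3')
print('tip',ray(d,373.8,193.3,95).round(1),'flange',ray(d,351.9,175.7,30).round(1),'foot',ray(d,346,170,12).round(1))
for z,u,v in((91,190.5,217),(30,202.5,194)): print(ray(d,u,v,z))
A=d['image'][140:240,160:260,::-1]; cv2.imwrite('pics/cropD.png',cv2.resize(A,None,fx=6,fy=6,interpolation=cv2.INTER_CUBIC))
print(arm.read_state()['position'])
```

```text
tip [598.8  -5.4  95. ] flange [598.3  -5.1  30. ] foot [595.8  -6.6  12. ]
[ 624.15188139 -177.45910182   91.        ]
[ 620.37667267 -176.77742119   30.        ]
[ 589.49615965 -113.82652926  231.05274193]
```

```bash
python3 -m pendant '[[-0.008,0.027,0,0,0,0,0.055],[0,0.027,0,0,0,0,0.055],[0,0.027,0,0,0,0,0.055],[0,0.0275,0,0,0,0,0.055],[0,0,0.03,0,0,0,0.055],[0,0,0.03,0,0,0,0.055],[0,0,0.03,0,0,0,0.055],[0,0,0,0,0,0,0.055],[0,0,0,0,0,0,0.055],[0,0,0,0,0,0,0.055]]'
python3 -m pendant '[[0,0,0.01,0,0,0,0.055],[0,0,0.01,0,0,0,0.055],[0,0,0.01,0,0,0,0.055],[0,0,0,0,0,0,0.055]]'
```

```text
clock: 6.2
position: [599.8, -5.2, 143.7]
ee_rot: [-0.0, 1.0, 0.0, 0.002]
contact_force: [0.4, -0.3, -1.4]
gripper_width: 58.3
grasp_force: 65.6
clock: 6.6
position: [597.2, -5.4, 109.1]
ee_rot: [-0.0, 1.0, -0.0, -0.002]
contact_force: [-0.3, 0.7, -2.2]
gripper_width: 58.9
grasp_force: 65.6
```

```bash
python3 -m pendant '[[0,0,0.008,0,0,0,0.055],[0,0,0.008,0,0,0,0.055],[0,0,0.008,0,0,0,0.055],[0,0,0,0,0,0,0.055],[0,0,0,0,0,0,0.055]]'
python3 -m pendant '[[0,0,0.008,0,0,0,0.055],[0,0,0.008,0,0,0,0.055],[0,0,0,0,0,0,0.055],[0,0,0,0,0,0,0.055]]'
```

```text
clock: 7.1
position: [598.6, -5.2, 87.0]
ee_rot: [-0.0, 1.0, -0.0, -0.0]
contact_force: [-0.3, 0.2, -3.3]
gripper_width: 58.4
grasp_force: 65.6
clock: 7.5
position: [598.4, -5.2, 70.9]
ee_rot: [-0.0, 1.0, -0.0, -0.0]
contact_force: [0.3, 0.2, -1.5]
gripper_width: 58.6
grasp_force: 65.6
```

```bash
python3 -m pendant '[[0,0,0.007,0,0,0,0.055],[0,0,0.007,0,0,0,0.055],[0,0,0.002,0,0,0,0.055],[0,0,0.001,0,0,0,0.055],[0,0,0,0,0,0,0.055],[0,0,0,0,0,0,0.055]]'
python3 -m pendant '[[0,0,0.001,0,0,0,0.055],[0,0,0.001,0,0,0,0.055],[0,0,0,0,0,0,0.055]]'
```

```text
clock: 8.1
position: [598.8, -5.1, 54.5]
ee_rot: [-0.0, 1.0, 0.0, 0.0]
contact_force: [-0.2, 0.7, -2.5]
gripper_width: 58.5
grasp_force: 65.6
clock: 8.4
position: [598.7, -5.1, 52.5]
ee_rot: [-0.0, 1.0, 0.0, 0.0]
contact_force: [-0.8, 0.0, -1.4]
gripper_width: 58.4
grasp_force: 65.8
```

```bash
python3 -m pendant '[[0,0,0.001,0,0,0,0.055],[0,0,0,0,0,0,0.055],[0,0,0,0,0,0,0.055]]'
python3 -m pendant '[[0,0,0.001,0,0,0,0.055],[0,0,0,0,0,0,0.055],[0,0,0,0,0,0,0.055]]'
```

```text
clock: 8.7
position: [598.7, -5.1, 52.4]
ee_rot: [-0.001, 1.0, -0.0, 0.0]
contact_force: [-3.7, 0.6, 5.9]
gripper_width: 58.3
grasp_force: 66.3
clock: 9.0
position: [598.7, -5.1, 52.3]
ee_rot: [-0.001, 1.0, -0.0, 0.0]
contact_force: [-5.2, 0.5, 10.2]
gripper_width: 58.4
grasp_force: 66.8
```

Contact with the flange is at the expected TCP height (52.3). I'll release, rise, and go to finish_large at (489,-33).

```bash
python3 -m pendant '[[0,0,-0.001,0,0,0,0.062],[0,0,0,0,0,0,0.07],[0,0,0,0,0,0,0.0854],[0,0,0,0,0,0,0.0854],[0,0,0,0,0,0,0.0854],[0,0,-0.02,0,0,0,0.0854],[0,0,-0.03,0,0,0,0.0854],[0,0,-0.035,0,0,0,0.0854],[0,0,-0.04,0,0,0,0.0854],[0.036,-0.009,0,0,0,0,0.0854],[0.036,-0.009,0,0,0,0,0.0854],[0.037,-0.01,0,0,0,0,0.0854]]'
python3 -m pendant '[[0,0,0.04,0,0,0,0.0854],[0,0,0.04,0,0,0,0.0854],[0,0,0.03,0,0,0,0.0854],[0,0,0,0,0,0,0.0854],[0,0,0,0,0,0,0.0854],[0,0,0,0,0,0,0.0854]]'
python3 -c "
from h import *
d=snap('wrist','w4');print(core(d,258,258,14,45),arm.read_state()['position'])"
```

```text
clock: 10.2
position: [488.4, -33.4, 176.3]
ee_rot: [-0.0, 1.0, 0.0, 0.0]
contact_force: [0.2, -0.4, 0.6]
gripper_width: 85.2
grasp_force: 0.0
clock: 10.8
position: [491.0, -32.9, 67.9]
ee_rot: [-0.001, 1.0, 0.0, 0.002]
contact_force: [0.1, 0.3, 0.1]
gripper_width: 85.7
grasp_force: 0.0
[523.8 -32.1  31. ] [491.00321348 -32.89074959  68.02314949]
```

View pics/w4.png

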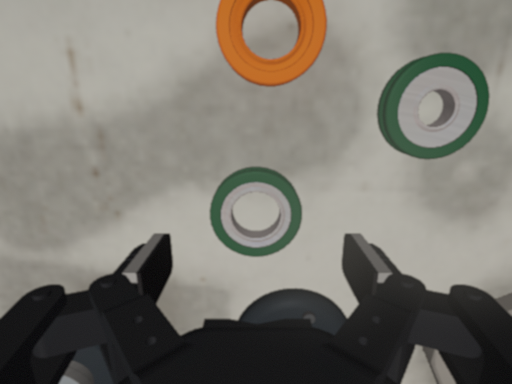

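The large-bore green wheel at (256,211) lies centred between the open fingers. The rough wheel is not in view here.

```bash
python3 -c "
from h import *
d=load('w4');print(meas(d,'g',256,211,14,30,60),ray(d,256,211,14),arm.read_state()['position'])
print(meas(d,'g',434,106,14,30,70))"
python3 -m pendant '[[0,0,0.022,0,0,0,0.0854],[0,0,0.022,0,0,0,0.0854],[0,0,0,0,0,0,0.0854],[0,0,0,0,0,0,0.055],[0,0,0,0,0,0,0.055],[0,0,0,0,0,0,0.055],[0,0,0,0,0,0,0.055],[0,0,0,0,0,0,0.055],[0,0,0,0,0,0,0.055]]'
python3 -c "
from h import *
d=snap('wrist','w5');print(core(d,258,265,14,50),core(d,258,265,14,55,110),arm.read_state()['position'])"
```

```text
(array([490. , -33.8]), array([491.4, -33.8,  30.6])) [486.78784053 -33.38178396  14.        ] [491.00321348 -32.89074959  68.02314949]
(array([421.6,  72.8]), array([423.2,  72.9,  31.5]))
clock: 11.75
position: [490.8, -33.0, 24.6]
ee_rot: [-0.001, 1.0, 0.0, 0.002]
contact_force: [-1.2, 0.2, 6.6]
gripper_width: 56.9
grasp_force: 62.3
[491.7 -32.8  21. ] [490.5 -32.8  22.1] [490.80020928 -32.9927874   24.62167178]
```

```bash
python3 -m pendant '[[0,0,-0.02,0,0,0,0.055],[0,0,-0.04,0,0,0,0.055],[0,0,-0.045,0,0,0,0.055],[0,0,-0.045,0,0,0,0.055],[-0.036,0.01,0,0,0,0,0.055],[-0.036,0.009,0,0,0,0,0.055],[-0.036,0.009,0,0,0,0,0.055],[0,0,0,0,0,0,0.055],[0,0,0.02,0,0,0,0.055],[0,0,0,0,0,0,0.055],[0,0,0,0,0,0,0.055],[0,0,0,0,0,0,0.055]]'
python3 -m pendant '[[0,0,0.01,0,0,0,0.055],[0,0,0.01,0,0,0,0.055],[0,0,0.01,0,0,0,0.055],[0,0,0,0,0,0,0.055],[0,0,0,0,0,0,0.055]]'
```

```text
clock: 13.0
position: [597.8, -5.2, 153.6]
ee_rot: [-0.0, 1.0, 0.0, 0.001]
contact_force: [0.5, 0.4, -2.1]
gripper_width: 57.0
grasp_force: 65.1
clock: 13.5
position: [597.4, -5.2, 121.7]
ee_rot: [-0.0, 1.0, -0.0, -0.001]
contact_force: [-0.6, -0.2, -1.4]
gripper_width: 56.8
grasp_force: 65.1
```

Underside is at about 97. I'll continue down to about TCP 79 in two stages.

```bash
python3 -m pendant '[[0,0,0.008,0,0,0,0.055],[0,0,0.008,0,0,0,0.055],[0,0,0.008,0,0,0,0.055],[0,0,0,0,0,0,0.055],[0,0,0,0,0,0,0.055]]'
python3 -m pendant '[[0,0,0.008,0,0,0,0.055],[0,0,0.007,0,0,0,0.055],[0,0,0.002,0,0,0,0.055],[0,0,0.001,0,0,0,0.055],[0,0,0,0,0,0,0.055],[0,0,0,0,0,0,0.055]]'
```

```text
clock: 14.0
position: [597.5, -5.2, 97.9]
ee_rot: [-0.0, 1.0, -0.0, -0.0]
contact_force: [0.0, 0.7, -0.3]
gripper_width: 56.7
grasp_force: 65.1
clock: 14.6
position: [597.8, -5.1, 80.5]
ee_rot: [-0.0, 1.0, 0.0, 0.0]
contact_force: [1.0, -0.2, -0.8]
gripper_width: 56.9
grasp_force: 65.1
```

```bash
python3 -m pendant '[[0,0,0.001,0,0,0,0.055],[0,0,0.001,0,0,0,0.055],[0,0,0.001,0,0,0,0.055],[0,0,0,0,0,0,0.055],[0,0,0,0,0,0,0.055]]'
python3 -m pendant '[[0,0,0.001,0,0,0,0.055],[0,0,0,0,0,0,0.055],[0,0,0,0,0,0,0.055]]'
python3 -m pendant '[[0,0,0.001,0,0,0,0.055],[0,0,0,0,0,0,0.055],[0,0,0,0,0,0,0.055]]'
```

```text
clock: 15.1
position: [597.6, -5.1, 77.3]
ee_rot: [-0.0, 1.0, -0.0, -0.0]
contact_force: [-0.3, 0.0, -1.4]
gripper_width: 57.1
grasp_force: 65.1
clock: 15.4
position: [597.7, -5.1, 76.7]
ee_rot: [-0.0, 1.0, 0.0, 0.0]
contact_force: [-1.7, -0.4, 2.7]
gripper_width: 57.2
grasp_force: 65.4
clock: 15.7
position: [597.8, -5.1, 76.7]
ee_rot: [-0.001, 1.0, -0.0, 0.0]
contact_force: [-3.2, 0.2, 6.9]
gripper_width: 56.9
grasp_force: 66.0
```

```bash
python3 -m pendant '[[0,0,-0.001,0,0,0,0.062],[0,0,0,0,0,0,0.07],[0,0,0,0,0,0,0.0854],[0,0,0,0,0,0,0.0854],[0,0,0,0,0,0,0.0854],[0,0,-0.02,0,0,0,0.0854],[0,0,-0.035,0,0,0,0.0854],[0,0,-0.045,0,0,0,0.0854],[0,0,0,0,0,0,0.0854]]'
python3 -m pendant '[[0.017,-0.034,0,0,0,0,0.0854],[0.017,-0.034,0,0,0,0,0.0854],[0.017,-0.034,0,0,0,0,0.0854],[0.017,-0.034,0,0,0,0,0.0854],[0.018,-0.035,0,0,0,0,0.0854],[0.018,-0.035,0,0,0,0,0.0854],[0.018,-0.035,0,0,0,0,0.0854],[0,0,0.04,0,0,0,0.0854],[0,0,0.04,0,0,0,0.0854],[0,0,0,0,0,0,0.0854],[0,0,0,0,0,0,0.0854],[0,0,0,0,0,0,0.0854]]'
python3 -c "
from h import *
d=snap('wrist','w6');print(arm.read_state()['position'],R(d)[:,0].round(3))"
```

```text
clock: 16.6
position: [601.5, -4.7, 183.3]
ee_rot: [-0.001, 1.0, 0.001, 0.007]
contact_force: [0.4, 0.1, 0.8]
gripper_width: 85.4
grasp_force: 0.0
clock: 17.8
position: [477.4, -246.4, 98.3]
ee_rot: [-0.001, 1.0, -0.001, 0.002]
contact_force: [0.1, 0.8, 0.4]
gripper_width: 85.5
grasp_force: 0.0
[ 477.46996865 -246.31909479   98.46040164] [-0.003  1.    -0.001]
```

View pics/w6.png

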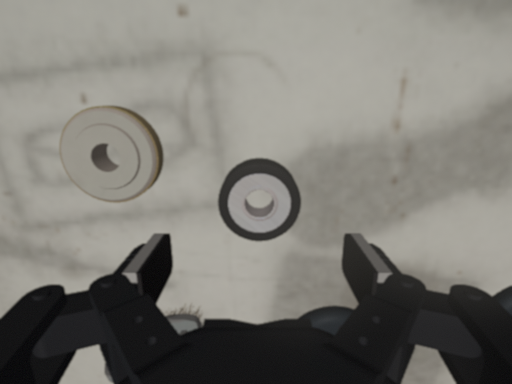

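The small-bore black wheel is at (260,200) between the fingers, with the spare at (110,153) to the left and the brush end at (185,320).

```bash
python3 -c "
from h import *
d=load('w6');print(meas(d,'b75',260,200,22,30,55),core(d,260,202,22,30));print('spare',ray(d,110,153,22),'brush',ray(d,185,310,40),ray(load('w1'),112,250,30))"
```

```text
(array([ 477.1, -244.8]), array([ 478.4, -244.8,   31.4])) [ 476.2 -244.5   21.7]
spare [ 440.06475121 -346.52178394   22.        ] brush [ 552.51630093 -298.75714881   40.        ] [ 593.55864361 -327.83338753   30.        ]
```

```bash
python3 -m pendant '[[0.001,0.002,0.03,0,0,0,0.0854],[0,0,0.025,0,0,0,0.0854],[0,0,0.019,0,0,0,0.0854],[0,0,0,0,0,0,0.0854],[0,0,0,0,0,0,0.055],[0,0,0,0,0,0,0.055],[0,0,0,0,0,0,0.055],[0,0,0,0,0,0,0.055],[0,0,0,0,0,0,0.055],[0,0,0,0,0,0,0.055]]'
python3 -c "
from h import *
d=snap('wrist','w7');print(core(d,258,261,22,50),core(d,258,261,22,55,110),arm.read_state()['position'])"
```

```text
clock: 18.85
position: [476.3, -244.6, 24.9]
ee_rot: [-0.001, 1.0, -0.001, 0.002]
contact_force: [-1.1, -0.0, 4.6]
gripper_width: 58.6
grasp_force: 63.0
[ 476.2 -244.5   22.2] [ 476.2 -244.5   22.4] [ 476.31052875 -244.59050409   24.93824339]
```

```bash
python3 -m pendant '[[0,0,-0.02,0,0,0,0.055],[0,0,-0.04,0,0,0,0.055],[0,0,-0.045,0,0,0,0.055],[0,0,-0.045,0,0,0,0.055],[-0.028,0.034,-0.045,0,0,0,0.055],[-0.028,0.034,0,0,0,0,0.055],[-0.028,0.034,0,0,0,0,0.055],[-0.028,0.034,0,0,0,0,0.055],[-0.028,0.034,0,0,0,0,0.055],[0,0,0,0,0,0,0.055],[0,0,0,0,0,0,0.055],[0,0,0,0,0,0,0.055]]'
python3 -c "
from h import *
d=snap('wrist','w8');print(arm.read_state()['position'],R(d)[:,0].round(3))
u,v=[int(x) for x in proj(d,(624,-177,50))];print(u,v)
x,y=u-60,max(v-60,0)
A=d['image'][y:y+120,x:x+120,::-1];print(x,y);cv2.imwrite('pics/cropE.png',cv2.resize(A,None,fx=5,fy=5,interpolation=cv2.INTER_CUBIC))
"
```

```text
clock: 20.1
position: [608.0, -81.6, 208.3]
ee_rot: [-0.0, 1.0, 0.0, -0.0]
contact_force: [-0.1, 0.1, -2.5]
gripper_width: 58.6
grasp_force: 65.5
[607.94073355 -81.92764577 208.38451129] [-0.001  1.     0.   ]
161 192
101 132
```

View pics/cropE.png

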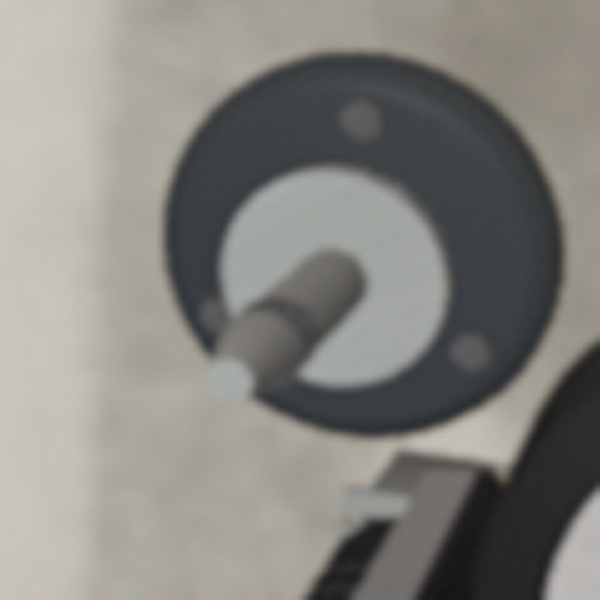

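The thin arbor is clear: tip at full-image (147.2,207.8), flange centre (167.6,187.3).

```bash
python3 -c "
from h import *
d=load('w8');print(ray(d,147.2,207.8,91),ray(d,167.6,187.3,30),arm.read_state()['position'])"
```

```text
[ 625.12396911 -176.99415141   91.        ] [ 624.51441199 -177.34432134   30.        ] [607.94073355 -81.92764577 208.38451129]
```

```bash
python3 -m pendant '[[-0.008,-0.03,0,0,0,0,0.055],[-0.009,-0.03,0,0,0,0,0.055],[0,-0.035,0,0,0,0,0.055],[0,0,0.03,0,0,0,0.055],[0,0,0.03,0,0,0,0.055],[0,0,0.015,0,0,0,0.055],[0,0,0,0,0,0,0.055],[0,0,0,0,0,0,0.055],[0,0,0,0,0,0,0.055]]'
python3 -m pendant '[[0,0,0.01,0,0,0,0.055],[0,0,0.01,0,0,0,0.055],[0,0,0,0,0,0,0.055],[0,0,0,0,0,0,0.055]]'
```

```text
clock: 21.05
position: [626.7, -176.6, 135.0]
ee_rot: [-0.0, 1.0, -0.0, 0.002]
contact_force: [-0.5, -0.9, -2.0]
gripper_width: 57.7
grasp_force: 65.5
clock: 21.45
position: [625.7, -176.0, 112.4]
ee_rot: [-0.0, 1.0, -0.0, -0.001]
contact_force: [0.1, -0.9, -2.1]
gripper_width: 58.1
grasp_force: 65.5
```

```bash
python3 -m pendant '[[0.0005,-0.001,0.008,0,0,0,0.055],[0,0,0.008,0,0,0,0.055],[0,0,0,0,0,0,0.055],[0,0,0,0,0,0,0.055]]'
python3 -m pendant '[[0,0,0.008,0,0,0,0.055],[0,0,0.008,0,0,0,0.055],[0,0,0,0,0,0,0.055],[0,0,0,0,0,0,0.055]]'
```

```text
clock: 21.85
position: [625.3, -177.2, 96.6]
ee_rot: [-0.0, 1.0, -0.0, -0.0]
contact_force: [0.5, -0.2, -1.8]
gripper_width: 58.7
grasp_force: 65.5
clock: 22.25
position: [625.3, -177.1, 80.6]
ee_rot: [-0.0, 1.0, -0.0, -0.0]
contact_force: [-0.3, -0.3, -2.7]
gripper_width: 58.2
grasp_force: 65.5
```

Free so far. I expect seating at TCP ≈ 54.9.

```bash
python3 -m pendant '[[0,0,0.008,0,0,0,0.055],[0,0,0.008,0,0,0,0.055],[0,0,0.006,0,0,0,0.055],[0,0,0.001,0,0,0,0.055],[0,0,0,0,0,0,0.055],[0,0,0,0,0,0,0.055]]'
python3 -m pendant '[[0,0,0.001,0,0,0,0.055],[0,0,0.001,0,0,0,0.055],[0,0,0.001,0,0,0,0.055],[0,0,0,0,0,0,0.055],[0,0,0,0,0,0,0.055]]'
python3 -m pendant '[[0,0,0.001,0,0,0,0.055],[0,0,0,0,0,0,0.055],[0,0,0,0,0,0,0.055]]'
```

```text
clock: 22.85
position: [625.7, -177.1, 58.2]
ee_rot: [-0.0, 1.0, -0.0, 0.0]
contact_force: [0.0, -0.1, -3.1]
gripper_width: 58.3
grasp_force: 65.5
clock: 23.35
position: [625.5, -177.1, 55.2]
ee_rot: [-0.0, 1.0, -0.0, 0.0]
contact_force: [-0.9, 1.0, -1.5]
gripper_width: 58.6
grasp_force: 65.6
clock: 23.65
position: [625.5, -177.1, 55.0]
ee_rot: [-0.001, 1.0, -0.0, 0.0]
contact_force: [-3.1, 1.3, 4.7]
gripper_width: 58.4
grasp_force: 66.2
```

```bash
python3 -m pendant '[[0,0,-0.001,0,0,0,0.062],[0,0,0,0,0,0,0.07],[0,0,0,0,0,0,0.0854],[0,0,0,0,0,0,0.0854],[0,0,0,0,0,0,0.0854],[0,0,-0.02,0,0,0,0.0854],[0,0,-0.03,0,0,0,0.0854],[0,0,-0.04,0,0,0,0.0854],[0,0,-0.03,0,0,0,0.0854],[0,0,0,0,0,0,0.0854]]'
python3 -m pendant '[[0.025,0.031,0,0,0,0,0.0854],[0.025,0.031,0,0,0,0,0.0854],[0.025,0.031,0,0,0,0,0.0854],[0.025,0.031,0,0,0,0,0.0854],[0.025,0.031,0,0,0,0,0.0854],[0.025,0.031,0,0,0,0,0.0854],[0.026,0.032,0,0,0,0,0.0854],[0.026,0.032,0,0,0,0,0.0854],[0,0,0.035,0,0,0,0.0854],[0,0,0.04,0,0,0,0.0854],[0,0,0,0,0,0,0.0854],[0,0,0,0,0,0,0.0854]]'
python3 -c "
from h import *
d=snap('wrist','w9');print(meas(d,'g',258,200,14,30,60),arm.read_state()['position'],R(d)[:,0].round(3))"
```

```text
clock: 24.65
position: [628.3, -177.6, 181.0]
ee_rot: [-0.001, 1.0, -0.001, 0.006]
contact_force: [-0.3, 0.7, -0.8]
gripper_width: 85.6
grasp_force: 0.0
clock: 25.85
position: [423.4, 72.6, 100.1]
ee_rot: [-0.001, 1.0, -0.001, -0.001]
contact_force: [1.0, 0.4, 0.4]
gripper_width: 85.4
grasp_force: 0.0
(array([423.6,  71.2]), array([424.8,  71.1,  30.3])) [424.24281112  72.96797351 101.03140217] [-0.002  1.    -0.001]
```

View pics/w9.png

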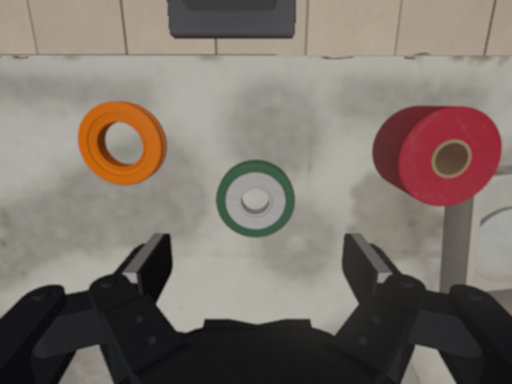

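The small-bore green wheel at (256,199) is centred between the fingers. The orange wheel (122,143) and the red pot are clear.

```bash
python3 -m pendant '[[0,-0.001,0.03,0,0,0,0.0854],[0,0,0.027,0,0,0,0.0854],[0,0,0.019,0,0,0,0.0854],[0,0,0,0,0,0,0.0854],[0,0,0,0,0,0,0.055],[0,0,0,0,0,0,0.055],[0,0,0,0,0,0,0.055],[0,0,0,0,0,0,0.055],[0,0,0,0,0,0,0.055],[0,0,0,0,0,0,0.055]]'
python3 -c "
from h import *
d=snap('wrist','w10');print(core(d,258,265,14,50),core(d,258,265,14,55,110),arm.read_state()['position'])"
```

```text
clock: 26.9
position: [424.6, 72.3, 26.5]
ee_rot: [-0.001, 1.0, 0.001, 0.002]
contact_force: [-1.8, -1.7, 10.5]
gripper_width: 56.6
grasp_force: 61.3
[425.6  72.4  20.6] [424.3  72.5  21.8] [424.54324388  72.26323153  26.50814995]
```

```bash
python3 -m pendant '[[0,0,-0.02,0,0,0,0.055],[0,0,-0.04,0,0,0,0.055],[0,0,-0.045,0,0,0,0.055],[0,0,-0.045,0,0,0,0.055],[-0.025,-0.031,0,0,0,0,0.055],[-0.025,-0.031,0,0,0,0,0.055],[-0.025,-0.031,0,0,0,0,0.055],[-0.025,-0.031,0,0,0,0,0.055],[-0.025,-0.031,0,0,0,0,0.055],[-0.025,-0.031,0,0,0,0,0.055],[-0.025,-0.031,0,0,0,0,0.055],[-0.025,-0.032,0,0,0,0,0.055]]'
python3 -m pendant '[[0,0,0,0,0,0,0.055],[0,0,0.015,0,0,0,0.055],[0,0,0.01,0,0,0,0.055],[0,0,0,0,0,0,0.055],[0,0,0,0,0,0,0.055],[0,0,0,0,0,0,0.055],[0,0,0,0,0,0,0.055]]'
```

```text
clock: 28.15
position: [624.1, -178.5, 175.5]
ee_rot: [-0.0, 1.0, 0.0, 0.001]
contact_force: [0.2, 1.6, -1.3]
gripper_width: 56.7
grasp_force: 64.8
clock: 28.85
position: [623.8, -176.8, 150.0]
ee_rot: [-0.001, 1.0, -0.0, 0.001]
contact_force: [0.3, -0.0, -1.6]
gripper_width: 56.3
grasp_force: 64.8
```

```bash
python3 -m pendant '[[-0.001,0,0.01,0,0,0,0.055],[0,0,0.01,0,0,0,0.055],[0,0,0.008,0,0,0,0.055],[0,0,0,0,0,0,0.055],[0,0,0,0,0,0,0.055],[0,0,0,0,0,0,0.055]]'
python3 -m pendant '[[0,0,0.008,0,0,0,0.055],[0,0,0.008,0,0,0,0.055],[0,0,0,0,0,0,0.055],[0,0,0,0,0,0,0.055]]'
```

```text
clock: 29.45
position: [624.8, -177.2, 121.3]
ee_rot: [-0.0, 1.0, -0.0, 0.0]
contact_force: [0.7, -0.0, -0.3]
gripper_width: 56.6
grasp_force: 64.8
clock: 29.85
position: [624.2, -177.1, 104.5]
ee_rot: [-0.0, 1.0, -0.0, -0.0]
contact_force: [0.4, -0.4, -1.6]
gripper_width: 56.6
grasp_force: 64.8
```

```bash
python3 -m pendant '[[0,0,0.008,0,0,0,0.055],[0,0,0.008,0,0,0,0.055],[0,0,0.005,0,0,0,0.055],[0,0,0,0,0,0,0.055],[0,0,0,0,0,0,0.055]]'
python3 -m pendant '[[0,0,0.001,0,0,0,0.055],[0,0,0.001,0,0,0,0.055],[0,0,0.001,0,0,0,0.055],[0,0,0.001,0,0,0,0.055],[0,0,0,0,0,0,0.055],[0,0,0,0,0,0,0.055]]'
python3 -m pendant '[[0,0,0.001,0,0,0,0.055],[0,0,0,0,0,0,0.055],[0,0,0,0,0,0,0.055]]'
```

```text
clock: 30.35
position: [624.4, -177.1, 83.8]
ee_rot: [-0.0, 1.0, -0.0, -0.0]
contact_force: [0.4, -0.0, -2.2]
gripper_width: 56.6
grasp_force: 64.8
clock: 30.95
position: [624.5, -177.1, 80.1]
ee_rot: [-0.0, 1.0, -0.0, 0.0]
contact_force: [-0.2, 0.3, -2.0]
gripper_width: 56.6
grasp_force: 64.8
clock: 31.25
position: [624.4, -177.1, 79.0]
ee_rot: [-0.0, 1.0, 0.0, -0.0]
contact_force: [-0.2, 0.8, -1.5]
gripper_width: 56.7
grasp_force: 64.8
```

```bash
python3 -m pendant '[[0,0,0.001,0,0,0,0.055],[0,0,0,0,0,0,0.055],[0,0,0,0,0,0,0.055]]'
python3 -m pendant '[[0,0,0.001,0,0,0,0.055],[0,0,0,0,0,0,0.055],[0,0,0,0,0,0,0.055]]'
```

```text
clock: 31.55
position: [624.6, -177.1, 78.7]
ee_rot: [-0.0, 1.0, -0.0, 0.0]
contact_force: [-2.4, 0.9, 3.6]
gripper_width: 56.2
grasp_force: 65.3
clock: 31.85
position: [624.6, -177.1, 78.7]
ee_rot: [-0.001, 1.0, -0.0, 0.0]
contact_force: [-3.8, 0.4, 7.6]
gripper_width: 56.7
grasp_force: 65.8
```

It is seated. I'll release, back off and check.

```bash
python3 -m pendant '[[0,0,-0.001,0,0,0,0.062],[0,0,0,0,0,0,0.07],[0,0,0,0,0,0,0.0854],[0,0,0,0,0,0,0.0854],[0,0,0,0,0,0,0.0854],[0,0,-0.02,0,0,0,0.0854],[0,0,-0.04,0,0,0,0.0854],[0,0,-0.04,0,0,0,0.0854],[0.04,0.02,-0.03,0,0,0,0.0854],[0.04,0.02,-0.03,0,0,0,0.0854],[0.04,0.02,0,0,0,0,0.0854],[0.04,0.02,0,0,0,0,0.0854]]'
python3 -m pendant '[[0,0,0,0,0,0,0.0854],[0,0,0,0,0,0,0.0854],[0,0,0,0,0,0,0.0854],[0,0,0,0,0,0,0.0854]]'
python3 -c "
from h import *
a=snap('wrist','w11');b=snap('scene','s11')
for d,c in((a,(594,-100,40)),(b,(611,-90,40))): print([np.round(proj(d,p)) for p in((598,-5,66),(625,-177,66))])
x=cv2.resize(cv2.imread('pics/s11.png')[120:220,180:330],(750,500),interpolation=cv2.INTER_CUBIC); cv2.imwrite('pics/f1.png',x)"
```

```text
clock: 33.05
position: [469.0, -99.5, 234.6]
ee_rot: [-0.0, 1.0, 0.0, 0.001]
contact_force: [0.2, 0.2, 0.5]
gripper_width: 85.4
grasp_force: 0.0
clock: 33.45
position: [471.2, -100.3, 233.6]
ee_rot: [-0.0, 1.0, -0.0, 0.0]
contact_force: [0.3, 0.3, -0.9]
gripper_width: 85.3
grasp_force: 0.0
[array([340., 282.]), array([191., 302.])]
[array([222., 144.]), array([290., 165.])]
```

View pics/f1.png

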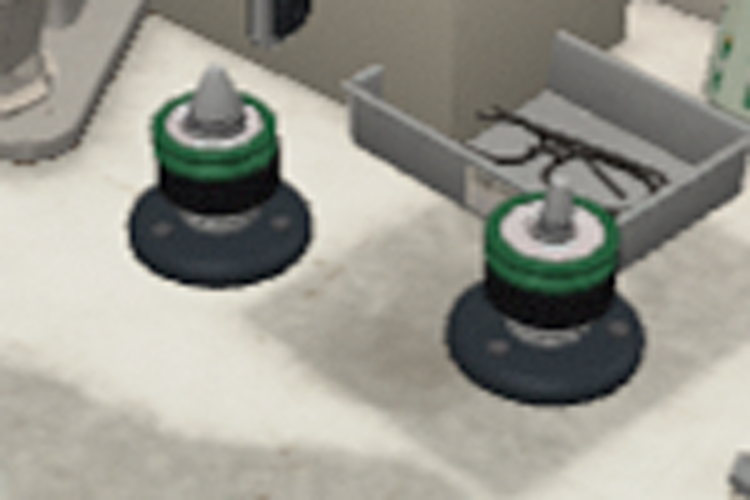

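View pics/w11.png

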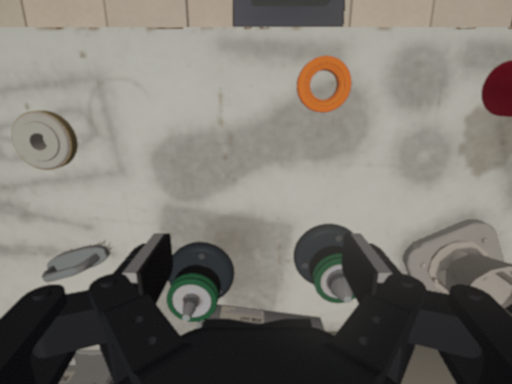

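Both stacks are flat and fully seated, green on black, at (215,135) and (552,245) in the crop. The spare, brush and orange look-alike are where they were, and the gripper is clear.

```bash
python3 -c "
from bench import arm
print(arm.job_done())"
```

```text
the job is handed in; nothing more can be done
None
```

I made up both wheel sets, each roughing wheel lowered onto its flange with the finishing wheel flat on top, and handed the job in at about 33.6 s; the hand-in returned no verdict.

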